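# Tap the cedar plates square

### The job

The three pale cedar plates for the linen drawers lie untidily in their grey corner tray. Tap the stack toward the tray's far wall and toward its left wall until the edges of all three plates line up and lie against both walls; they stay stacked flat in the same order.

Things in the scene. Friction and masses are not known exactly. Their poses are not given: they have to be found in the camera images.
- cedar_tray: grey tray, fixed, with the pale plates (its twin holds blue plates: not part of the job). Floor 168 x 158 mm, 5 thick, open at the near (x = -85) and right (y = -80) edges. Origin: mid-underside, on the counter; x to its far wall, y to its left wall, z up. Walls 45 mm high from the counter, 8 thick; inner faces at x = +75 and y = +70. A plate that is home has its origin at x = 25, y = 30, long side along x.
- cedar_low: the lowest of the three pale wooden plates in that tray: 100 x 80 x 8 mm (x, y, z), about 0.03 kg, brass eyelet near one short edge. Origin: centre of its underside, 5 mm above the tray's origin while stacked. At the start 15 to 45 mm short of each wall and turned up to 6 degrees in the tray.
- cedar_mid: the middle one of the three pale wooden plates in that tray: 100 x 80 x 8 mm (x, y, z), about 0.03 kg, brass eyelet near one short edge. Origin: centre of its underside, 13 mm above the tray's origin while stacked. At the start 15 to 45 mm short of each wall and turned up to 6 degrees in the tray.
- cedar_top: the uppermost of the three pale wooden plates in that tray: 100 x 80 x 8 mm (x, y, z), about 0.03 kg, brass eyelet near one short edge. Origin: centre of its underside, 21 mm above the tray's origin while stacked. At the start 15 to 45 mm short of each wall and turned up to 6 degrees in the tray.

How it is judged:
By the outcome, as a careful person would: the job done as asked, in the order asked, and still so for the second after the job is handed in, with the robot touching nothing.
It also fails if it takes over 48 s, if anything falls off the work surface, if the arm or the gripper's body presses on something with over 40 N, if the wrist force passes 120 N, or if a joint passes its speed limit or range.

### The arm

A 7-joint arm with a two-finger parallel gripper is mounted at the origin on a cart in front of the work surface, level with it; the furniture and walls round the work are solid. World frame = base frame: x ahead of the robot, y to its left, z up, the work surface at z = 0. Lengths are in m, angles in rad, forces in N, time in s.
With the tool pointing down it reaches from about 0.4 to 0.9 m from the base axis. Payload 5.6 kg.
Tool frame: the origin (TCP) lies at the very end of the fingers, on their centre line; the grasp point (between the pads) lies 19 mm behind it; z points along the fingers, y is the direction in which the jaws open and shut (so a half turn about z gives the same grasp; the last joint's range is limited). The gripper opens to 92 mm and grips with 3 to 60 N. Pads are 20 mm wide; open, the fingers measure 128 mm over their backs; the gripper's body (75 mm by 189 mm) begins 69 mm behind the grasp point.
Start: joints at [-1.256, 0.468, -0.012, 1.603, 0.006, 1.071, -0.056], TCP at [0.228, 0.609, 0.215] pointing down, gripper open.
Joint ranges: [-2.53, 2.53], [-0.31, 2.02], [-1.57, 1.55], [0.28, 2.44], [-1.29, 4.43], [0.15, 1.84], [-2.92, 2.92]. Speed limits (rad/s): [2.57, 2.57, 3.14, 3.14, 3.14, 3.14, 3.14].

### API

Orientations are given as a unit quaternion [w, x, y, z].
In Python, from cell import env, vision, job gives the robot as it stands.
- The arm moves only by the tool send_rows, never from a script. Its argument "targets" is one flat list of numbers, 4 for each row, row after row: the shift along the tool's x, y, z as a fraction of full scale, then the turn about the tool's z as a fraction of full scale. In form: [x, y, z, turn, x, y, z, turn, ...]. A call has 1 to 8 rows; each row shifts and turns the commanded pose from where the row before left it, along the tool's axes as they then stand; what a row does not reach is not made up. Full scale, the value 1, is 30 mm for a shift and 0.08 rad for a turn. A row lasts 1/12 s, in which the tool goes at most 41.7 mm and 7.16 degrees, less where a joint would pass 70% of its speed; a pose out of reach is approached as far as the arm can. A call with a number of a shift or a turn outside -1 to 1 is refused whole. A call with a gripper value outside its range is refused whole. "fingers" is the opening, from -1 (shut) to 1 (fully open), set as the call begins (left out, the last holds). The fingers move at their own pace and stop on an object; the grip force is fixed at half the most. Time passes only in rows, so rows that do not move let the fingers close. It gives the time, the measured TCP pose, the force and the opening at its end, in the units of the state.
- env.sense(): the state, without advancing time (a new reading comes with each control period).
- vision.grab_frame(name): name is "scene" or "top" or "wrist"; returns a dict with "image" (384x512x3 uint8, red, green, blue), "K" (3x3 intrinsics, pixels), "pose" (4x4, takes a point from camera to world coordinates); the wrist camera has in their place "mount" (4x4, takes a point from camera to tool coordinates, whose origin is the TCP and whose axes are the flange's). Camera axes: x right, y down, z forward; pixel columns grow to the right and rows downward; lengths in m; the calibration is good to about 2 mm. A picture is of the moment at which its call begins: read the wrist's pose just before it. There is no depth.
- job.hand_in(): hands the job in, once; it reports no verdict.
The state is a dict: "clock": time; "joint_positions": joint angles; "qvel": joint speeds; "joint_efforts": joint torques, N m; "position": TCP position; "orientation": TCP orientation; "force": force on the tool from outside, world axes, zero at the start; "torque": the same for the moment, N m; "finger_gap": finger opening in m.
Only numpy, scipy, OpenCV 4.12 (cv2) and the standard library are available. Lean on these libraries where they do the work, as an engineer would, in place of code of your own. Each camera call takes 0.05 s, during which the arm holds its last target.

## Working session

There is one attempt and no reset: what is moved stays moved. The work goes in short steps, Python scripts to look and compute and a tool call to move; the robot and the scene stay as the last step left them, time stands still between calls to the robot, and variables do not carry over. Pictures are saved under pics/ and viewed, and the job is handed in when it is done.

Besides the shell and the picture viewer there is one more tool, called after "Request:" by a JSON object that holds its "api" and its "payload". send_rows: Moves the arm, as the interface text tells. Shift numbers are shares of 30 mm and turn numbers shares of 0.08 rad, none past 1 either way. Its arguments: {"type":"object","properties":{"targets":{"type":"array","items":{"type":"number","minimum":-1,"maximum":1}},"fingers":{"type":"number"}},"required":["targets"]}

```bash
ls; mkdir -p pics
python3 - <<'E'
from cell import env, vision, job
import cv2
print(env.sense())
for n in ["scene","top"]:
    f=vision.grab_frame(n); cv2.imwrite(f"pics/{n}0.png",f["image"][:,:,::-1]); print(n,f["K"],f["pose"])
E
```

```text
pics
{'clock': 0.0, 'joint_positions': array([-1.25600488,  0.46837572, -0.01156538,  1.60364841,  0.00602095,
        1.07142516, -0.05629352]), 'qvel': array([-0.00089814, -0.00064491, -0.00036485, -0.00183649, -0.00076811,
       -0.00263476, -0.00062435]), 'joint_efforts': array([ 6.27498357e-04, -5.20564234e+01, -1.25261029e-02, -2.43747211e+01,
       -5.68050763e-02,  1.72212627e-02,  1.48899830e-04]), 'position': array([0.22751603, 0.60823262, 0.21363105]), 'orientation': array([-8.19481388e-05,  1.77982676e-01,  9.84033199e-01, -9.07909748e-04]), 'force': array([-0.45092564, -0.40662723, -0.85528061]), 'torque': array([ 0.01959454, -0.03100774,  0.02167474]), 'finger_gap': 0.09179616051464905}
scene [[435.69045862   0.         258.24104598]
 [  0.         435.69045862 181.60188347]
 [  0.           0.           1.        ]] [[ 0.63779013 -0.51087926  0.57639061 -0.00425407]
 [-0.77014459 -0.43277731  0.46859484 -0.39717369]
 [ 0.01005339 -0.74276927 -0.66947199  0.66269578]
 [ 0.          0.          0.          1.        ]]
top [[449.44158397   0.         258.16284321]
 [  0.         449.44158397 196.68781909]
 [  0.           0.           1.        ]] [[-0.00934603 -0.99969546  0.02283958  0.50908793]
 [-0.99972995  0.00885549 -0.02148517  0.06408628]
 [ 0.02127637 -0.02303421 -0.99950825  0.89378368]
 [ 0.          0.          0.          1.        ]]
```

View pics/scene0.png

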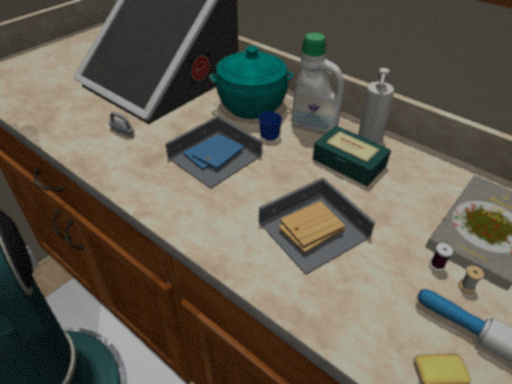

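View pics/top0.png

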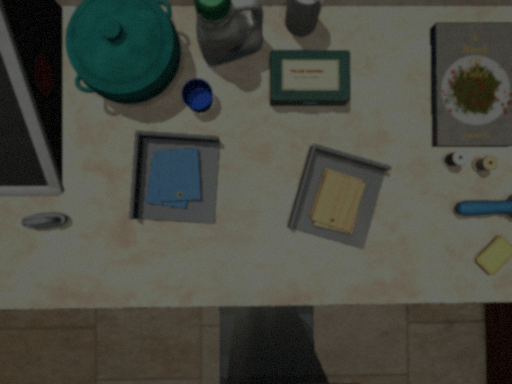

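The top view shows the cedar tray at about (340,195), with its walls along the top and left sides and the plates at about (338,200). I'll enlarge that area.

Run:
```python
import cv2,numpy as np
for n,(x0,y0,x1,y1) in {"top":(275,135,400,255),"scene":(250,170,385,275)}.items():
    im=cv2.imread(f"pics/{n}0.png")[y0:y1,x0:x1]
    im=(255*(im/255.)**0.6).astype(np.uint8)
    im=cv2.resize(im,None,fx=5 if n=="top" else 5.5,fy=5 if n=="top" else 5.5,interpolation=cv2.INTER_CUBIC)
    cv2.imwrite(f"pics/{n}0c.png",im)
```

```text
(no output)
```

View pics/top0c.png

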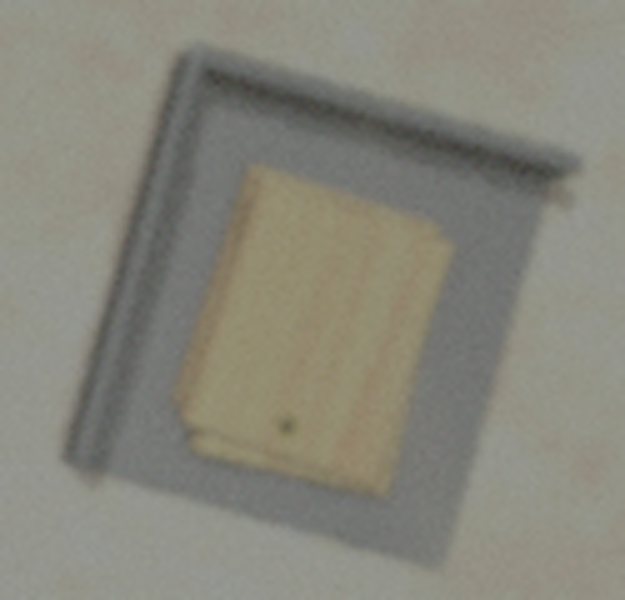

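View pics/scene0c.png

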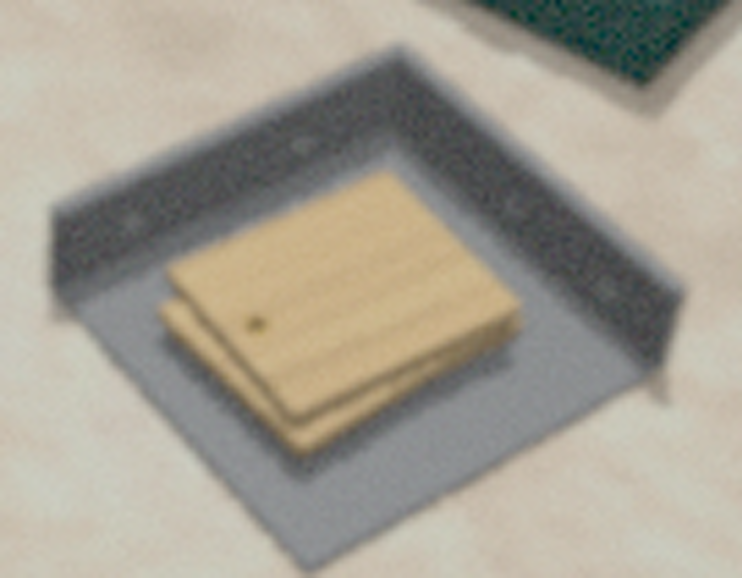

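```bash
cat > h.py <<'E'
import numpy as np
from scipy.optimize import least_squares
Kt=np.array([[449.4416,0,258.1628],[0,449.4416,196.6878],[0,0,1]]);Ks=np.array([[435.69046,0,258.24105],[0,435.69046,181.60188],[0,0,1]])
Pt=np.array([[-0.00934603,-0.99969546,0.02283958,0.50908793],[-0.99972995,0.00885549,-0.02148517,0.06408628],[0.02127637,-0.02303421,-0.99950825,0.89378368],[0,0,0,1]])
Ps=np.array([[0.63779013,-0.51087926,0.57639061,-0.00425407],[-0.77014459,-0.43277731,0.46859484,-0.39717369],[0.01005339,-0.74276927,-0.66947199,0.66269578],[0,0,0,1]])
C={'t':(Kt,Pt),'s':(Ks,Ps)}
def proj(c,X):
    K,P=C[c]; q=(np.asarray(X)-P[:3,3])@P[:3,:3]; q=q@K.T; return q[:,:2]/q[:,2:]
def ray(c,uv,z):
    K,P=C[c]; d=P[:3,:3]@np.linalg.solve(K,[uv[0],uv[1],1]); return P[:3,3]+d*(z-P[2,3])/d[2]
def w(p,L):
    L=np.asarray(L,float); c,s=np.cos(p[2]),np.sin(p[2]); return np.c_[p[0]+c*L[:,0]-s*L[:,1],p[1]+s*L[:,0]+c*L[:,1],L[:,2]]
def loc(p,X):
    c,s=np.cos(p[2]),np.sin(p[2]); d=np.asarray(X)[:2]-p[:2]; return np.array([c*d[0]+s*d[1],-s*d[0]+c*d[1]])
ct=lambda a:np.asarray(a)/5+[275,135]
cs=lambda a:np.asarray(a)/5.5+[250,170]
E
python3 - <<'E'
from h import *
L=np.array([[83,78,45],[83,-80,45],[-85,78,45],[-85,-80,5]])/1000
t=ct([[190,45],[582,162],[68,460],[443,568]]); s=cs([[400,45],[685,295],[52,210],[310,572]])
f=lambda p,m:np.r_[(proj('t',w(p,L))-t).ravel()*('t' in m),(proj('s',w(p,L))-s).ravel()*('s' in m)]
for m in('t','s','ts'):
    r=least_squares(f,[.5,-.1,-.28],args=(m,)); print(m,r.x,r.fun.round(1))
p=r.x
print("top corners top view z29", [ (1000*loc(p,ray('t',ct(a),.029))).round() for a in [(250,165),(455,240),(388,495),(180,405)]])
print("top corners scene", [ (1000*loc(p,ray('s',cs(a),.029))).round() for a in [(388,172),(522,305),(300,415),(168,270)]])
print("mid/low near corners scene z21", [ (1000*loc(p,ray('s',cs(a),z))).round() for a,z in [((160,310),.021),((305,445),.021),((160,320),.013),((305,455),.013)]])
print("low near corner top", [ (1000*loc(p,ray('t',ct(a),.02))).round() for a in [(195,450)]])
E
```

```text
t [ 0.52747054 -0.10983216 -0.29249414] [-0.1 -0.9  1.  -1.  -0.3  1.1 -0.6  0.8 -0.  -0.   0.  -0.  -0.  -0.
 -0.  -0. ]
s [ 0.52630384 -0.11318861 -0.29043575] [ 0.  -0.   0.  -0.   0.   0.   0.   0.   0.4 -0.9  1.7 -0.8 -1.5 -0.3
 -0.5  1.1]
ts [ 0.52724386 -0.1113241  -0.29133542] [ 0.6 -0.8  1.7 -0.9  0.6  1.3  0.2  0.9 -0.1 -1.5  1.  -1.5 -1.9 -1.
 -1.1  0.2]
top corners top view z29 [array([46., 42.]), array([ 40., -43.]), array([-62., -44.]), array([-51.,  42.])]
top corners scene [array([43., 34.]), array([ 39., -44.]), array([-58., -41.]), array([-56.,  38.])]
mid/low near corners scene z21 [array([-66.,  30.]), array([-60., -47.]), array([-64.,  32.]), array([-58., -46.])]
low near corner top [array([-66.,  31.])]
```

```bash
cat >> h.py <<'E'
TR=np.array([0.5272,-0.1113,-0.2913])
from scipy.spatial.transform import Rotation as R
def status(env):
    s=env.sense(); q=s['orientation']; r=R.from_quat(np.r_[q[1:],q[0]]).as_matrix()
    l=loc(TR,s['position'])*1000
    print('t',round(s['clock'],2),'tray mm',l.round(1),'z',round(s['position'][2]*1000,1),'yaw of tool y in tray deg',round(np.degrees(np.arctan2(r[1,1],r[0,1])-TR[2]),1),'F tray',(R.from_euler('z',-TR[2]).apply(s['force'])).round(1),'gap',round(s['finger_gap']*1000,1))
    return s,r
def rel(env,world,yaw_tooly=None):
    s,r=status(env); d=r.T@(np.asarray(world)-s['position']); print('tool units',(d/.03).round(2),end=' ')
    if yaw_tooly is not None:
        a=np.arctan2(r[1,1],r[0,1]); print('turn units',round(-(yaw_tooly+TR[2]-a)/.08,2))
def W(x,y): return w(TR,[[x/1000,y/1000,0]])[0][:2]
E
python3 - <<'E'
from h import *; from cell import env
rel(env,[.40,.30,.2],np.pi/2); rel(env,[*W(-95,-4),.12],np.pi/2)
E
```

```text
t 0.1 tray mm [-493.7  603.3] z 213.8 yaw of tool y in tray deg 86.2 F tray [ 0.3 -0.  -1. ] gap 91.9
tool units [-8.99 -7.61  0.47] turn units -0.83
t 0.1 tray mm [-493.7  603.3] z 213.8 yaw of tool y in tray deg 86.2 F tray [ 0.3 -0.  -1. ] gap 91.9
tool units [-14.61 -19.31   3.16] turn units -0.83
```

Request:
{"api": "send_rows", "payload": {"targets": [-0.9, -0.8, 0, -0.2, -0.9, -0.8, 0, -0.2, -0.9, -0.8, 0, -0.2, -0.9, -0.8, 0, -0.2, -0.9, -0.8, 0, 0, -0.9, -0.8, 0, 0, -0.9, -0.8, 0, 0, -0.9, -0.8, 0, 0], "fingers": -0.13}}

```text
clock: 0.77
position: [0.3743, 0.3577, 0.2144]
orientation: [-0.0, 0.146, 0.989, -0.0]
force: [0.9, -0.9, 0.4]
finger_gap: 0.0413
```

Run:
```python
from h import *; from cell import env
rel(env,[*W(-95,-4),.12],np.pi/2)
```

```text
t 0.77 tray mm [-281.2  405.4] z 214.4 yaw of tool y in tray deg 89.9 F tray [ 1.1 -0.6  0.4] gap 41.3
tool units [ -6.24 -13.63   3.15] turn units -0.03
```

Request:
{"api": "send_rows", "payload": {"targets": [-0.45, -1, 0.15, 0, -0.45, -1, 0.15, 0, -0.45, -1, 0.15, 0, -0.45, -1, 0.15, 0, -0.45, -1, 0.15, 0, -0.45, -1, 0.15, 0, -0.45, -1, 0.15, 0, -0.45, -1, 0.15, 0]}}

```text
clock: 1.43
position: [0.4074, 0.097, 0.1784]
orientation: [-0.0, 0.146, 0.989, 0.0]
force: [0.3, -0.0, -0.3]
finger_gap: 0.04
```

Request:
{"api": "send_rows", "payload": {"targets": [-0.45, -1, 0.2, 0, -0.45, -1, 0.2, 0, -0.45, -1, 0.2, 0, -0.45, -1, 0.2, 0, 0, -0.5, 0, 0, 0, 0, 0, 0, 0, 0, 0, 0]}}

```text
clock: 2.02
position: [0.4199, -0.0466, 0.1544]
orientation: [-0.0, 0.147, 0.989, 0.0]
force: [0.8, 1.1, -0.5]
finger_gap: 0.0401
```

Run:
```python
from h import *; from cell import env
rel(env,[*W(-95,-4),.05],np.pi/2)
```

```text
t 2.02 tray mm [-121.4   31.2] z 154.4 yaw of tool y in tray deg 89.7 F tray [ 0.4  1.3 -0.5] gap 40.1
tool units [-0.89 -1.17  3.48] turn units -0.06
```

Request:
{"api": "send_rows", "payload": {"targets": [-0.45, -0.6, 0.7, -0.06, -0.45, -0.6, 0.7, 0, 0, 0, 0.7, 0, 0, 0, 0.7, 0, 0, 0, 0.6, 0, 0, 0, 0, 0, 0, 0, 0, 0]}}

```text
clock: 2.6
position: [0.4354, -0.0872, 0.0522]
orientation: [-0.001, 0.143, 0.99, 0.0]
force: [-0.1, -0.2, 0.8]
finger_gap: 0.0397
```

Run:
```python
from h import *; from cell import env,vision
import cv2
rel(env,[*W(-95,-4),.008],np.pi/2)
a=vision.grab_frame('top')['image'][135:255,275:400,::-1]
b=vision.grab_frame('wrist'); print(b['mount'].round(3))
g=lambda i:(255*(i/255.)**.6).astype(np.uint8)
cv2.imwrite('pics/top1.png',cv2.resize(g(a),None,fx=4,fy=4)); cv2.imwrite('pics/w1.png',b['image'][:,:,::-1])
```

```text
t 2.6 tray mm [-94.8  -3.3] z 52.2 yaw of tool y in tray deg 90.2 F tray [ 0.  -0.2  0.8] gap 39.7
tool units [ 0.   -0.02  1.47] turn units 0.05
[[ 0.    -0.96  -0.281  0.08 ]
 [ 1.     0.    -0.    -0.001]
 [ 0.001 -0.281  0.96  -0.17 ]
 [ 0.     0.     0.     1.   ]]
```

View pics/top1.png

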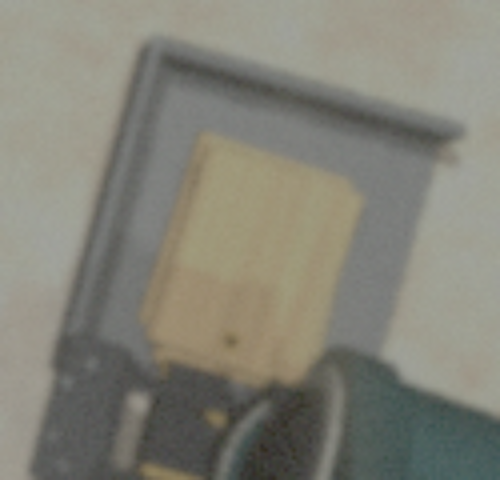

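View pics/w1.png

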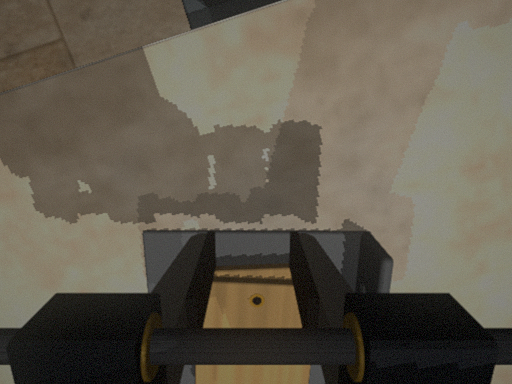

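Request:
{"api": "send_rows", "payload": {"targets": [0.35, 0, 0.4, 0, 0, 0, 0.6, 0, 0, 0, 0.4, 0, 0, 0, 0, 0, 0, 0, 0, 0]}}

```text
clock: 3.12
position: [0.4263, -0.0853, 0.0114]
orientation: [0.0, 0.144, 0.99, 0.0]
force: [0.6, -0.2, -0.3]
finger_gap: 0.04
```

Run:
```python
from h import *; from cell import env
rel(env,[*W(-85,-4),.008],np.pi/2)
```

```text
t 3.12 tray mm [-104.1   -4.1] z 11.4 yaw of tool y in tray deg 90.1 F tray [ 0.6 -0.  -0.3] gap 40.0
tool units [-0.64  0.    0.11] turn units 0.03
```

Request:
{"api": "send_rows", "payload": {"targets": [0, 0, 0.1, 0.03, -0.2, 0, 0, 0, -0.2, 0, 0, 0, -0.2, 0, 0, 0, -0.2, 0, 0, 0, -0.2, 0, 0, 0, -0.2, 0, 0, 0, -0.2, 0, 0, 0]}}

```text
clock: 3.78
position: [0.4663, -0.0977, 0.0075]
orientation: [-0.0, 0.145, 0.989, 0.0]
force: [-0.9, -0.1, 0.9]
finger_gap: 0.0404
```

Run:
```python
from h import *; from cell import env
rel(env,[*W(-35,-4),.008],np.pi/2)
```

```text
t 3.78 tray mm [-62.3  -4.4] z 7.5 yaw of tool y in tray deg 90.0 F tray [-0.9 -0.3  0.9] gap 40.4
tool units [-0.91  0.01 -0.02] turn units -0.0
```

Request:
{"api": "send_rows", "payload": {"targets": [-0.12, 0, 0, 0, -0.12, 0, 0, 0, -0.12, 0, 0, 0, -0.12, 0, 0, 0, -0.12, 0, 0, 0, -0.06, 0, 0, 0, 0, 0, 0, 0]}}

```text
clock: 4.37
position: [0.4855, -0.1035, 0.0076]
orientation: [0.0, 0.145, 0.989, -0.0]
force: [0.3, -0.7, -0.1]
finger_gap: 0.04
```

Run:
```python
from h import *; from cell import env,vision
import cv2
rel(env,[*W(-35,-4),.008],np.pi/2)
a=vision.grab_frame('top')['image'][135:255,275:400,::-1]
b=vision.grab_frame('scene')['image'][170:275,250:385,::-1]
g=lambda i:cv2.resize((255*(i/255.)**.6).astype(np.uint8),(500,400))
cv2.imwrite('pics/m2.png',cv2.resize(np.hstack([g(a),g(b)]),(800,400)))
```

```text
t 4.37 tray mm [-42.2  -4.5] z 7.6 yaw of tool y in tray deg 90.0 F tray [ 0.5 -0.6 -0.1] gap 40.0
tool units [-0.24  0.02 -0.01] turn units -0.0
```

View pics/m2.png

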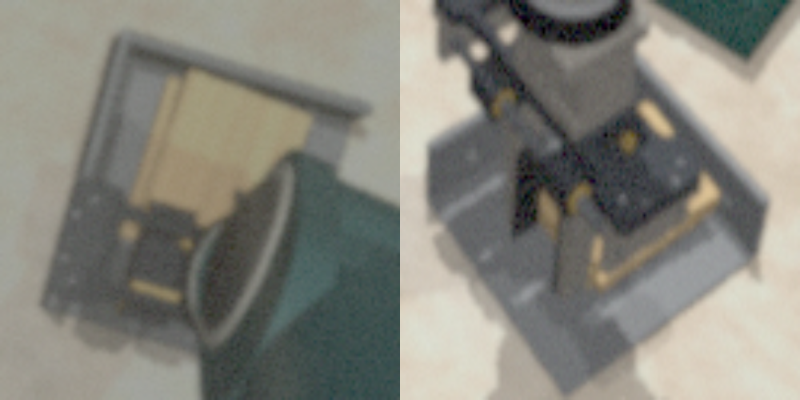

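The far edge of the stack is close to the far wall in the left panel at (190-305, 70-115), square and still flat. I'll carry on slowly and watch the force.

Request:
{"api": "send_rows", "payload": {"targets": [-0.06, 0, 0, 0, -0.06, 0, 0, 0, -0.06, 0, 0, 0, -0.04, 0, 0, 0, 0, 0, 0, 0]}}

```text
clock: 4.88
position: [0.4904, -0.105, 0.0074]
orientation: [-0.001, 0.145, 0.989, 0.0]
force: [-3.2, 1.2, 2.8]
finger_gap: 0.0399
```

Request:
{"api": "send_rows", "payload": {"targets": [-0.04, 0, 0, 0, -0.02, 0, 0, 0, 0, 0, 0, 0]}}

```text
clock: 5.13
position: [0.4905, -0.105, 0.0073]
orientation: [-0.002, 0.145, 0.989, 0.0]
force: [-6.0, 1.9, 6.4]
finger_gap: 0.0398
```

Run:
```python
from h import *; from cell import env
rel(env,[*W(-35,-4),.008],np.pi/2)
```

```text
t 5.13 tray mm [-37.   -4.5] z 7.3 yaw of tool y in tray deg 90.0 F tray [-6.3  0.1  6.4] gap 39.8
tool units [-0.07  0.02 -0.02] turn units -0.0
```

Request:
{"api": "send_rows", "payload": {"targets": [-0.05, 0, 0, 0, -0.03, 0, 0, 0, 0, 0, 0, 0]}}

```text
clock: 5.38
position: [0.4906, -0.1051, 0.007]
orientation: [-0.005, 0.145, 0.989, 0.001]
force: [-11.8, 2.7, 10.2]
finger_gap: 0.0396
```

Run:
```python
from h import *; from cell import env
rel(env,[*W(20,-75),.008],0)
```

```text
t 5.38 tray mm [-36.9  -4.6] z 7.0 yaw of tool y in tray deg 90.0 F tray [-12.1  -0.8  10.2] gap 39.6
tool units [-1.9  -2.35 -0.05] turn units 19.63
```

Request:
{"api": "send_rows", "payload": {"targets": [0.1, 0, 0, 0, 0.3, 0, 0, 0, 0.3, 0, -0.5, 0, 0, 0, -0.8, 0, 0, -0.8, -0.7, 0, 0, -0.8, 0, 1, 0, -0.8, 0, 1, 0, 0, 0, 1]}}

```text
clock: 6.05
position: [0.452, -0.1734, 0.0687]
orientation: [0.002, 0.267, 0.964, -0.001]
force: [-0.4, -0.0, -0.7]
finger_gap: 0.0399
```

Request:
{"api": "send_rows", "payload": {"targets": [0, 0, 0, 1, 0, 0, 0, 1, 0, 0, 0, 1, 0, 0, 0, 1, 0, 0, 0, 1, 0, 0, 0, 1, 0, 0, 0, 1, 0, 0, 0, 1]}}

```text
clock: 6.72
position: [0.4533, -0.1688, 0.0678]
orientation: [0.001, 0.554, 0.832, 0.0]
force: [0.2, -0.3, 0.6]
finger_gap: 0.04
```

Request:
{"api": "send_rows", "payload": {"targets": [0, 0, 0, 1, 0, 0, 0, 1, 0, 0, 0, 1, 0, 0, 0, 1, 0, 0, 0, 1, 0, 0, 0, 1, 0, 0, 0, 1, 0, 0, 0, 1], "fingers": 0.09}}

```text
clock: 7.38
position: [0.4533, -0.1688, 0.0678]
orientation: [0.001, 0.788, 0.616, 0.001]
force: [-0.3, -0.2, 0.8]
finger_gap: 0.05
```

Run:
```python
from h import *; from cell import env
rel(env,[*W(20,-75),.05],0)
```

```text
t 7.38 tray mm [-54.3 -76.3] z 67.8 yaw of tool y in tray deg 2.7 F tray [-0.2 -0.3  0.8] gap 50.0
tool units [-0.07  2.47  0.6 ] turn units 0.59
```

Request:
{"api": "send_rows", "payload": {"targets": [0, 0, 0, 0.59, -0.2, 0.8, 0, 0, -0.1, 0.8, 0, 0, 0, 0.77, 0.2, 0, 0, 0, 0.4, 0, 0, 0, 0, 0]}}

```text
clock: 7.88
position: [0.518, -0.1972, 0.0478]
orientation: [-0.0, 0.801, 0.599, -0.001]
force: [-1.0, 0.2, 0.0]
finger_gap: 0.0503
```

Run:
```python
from h import *; from cell import env,vision
import cv2
rel(env,[*W(20,-85),.009],0)
a=vision.grab_frame('top')['image'][135:255,275:400,::-1]
b=vision.grab_frame('scene')['image'][170:275,250:385,::-1]
g=lambda i:cv2.resize((255*(i/255.)**.6).astype(np.uint8),(500,400))
cv2.imwrite('pics/m3.png',cv2.resize(np.hstack([g(a),g(b)]),(800,400)))
```

```text
t 7.88 tray mm [ 15.8 -84.9] z 47.8 yaw of tool y in tray deg 0.3 F tray [-1.1 -0.1  0. ] gap 50.3
tool units [-0.    0.14  1.29] turn units 0.05
```

View pics/m3.png

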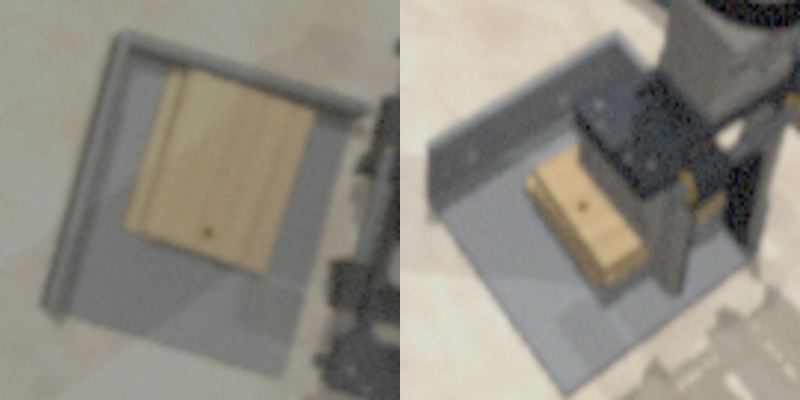

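Request:
{"api": "send_rows", "payload": {"targets": [0, 0.05, 0.5, 0.05, 0, 0, 0.5, 0, 0, 0, 0.25, 0, 0, 0, 0, 0, 0, 0, 0, 0]}}

```text
clock: 8.4
position: [0.5189, -0.1979, 0.0114]
orientation: [-0.001, 0.803, 0.597, -0.001]
force: [-0.4, 0.1, -0.0]
finger_gap: 0.05
```

Run:
```python
from h import *; from cell import env
rel(env,[*W(16,-30),.008],0)
```

```text
t 8.4 tray mm [ 16.9 -85.3] z 11.4 yaw of tool y in tray deg -0.1 F tray [-0.4 -0.  -0. ] gap 50.0
tool units [ 1.84 -0.03  0.11] turn units -0.01
```

Request:
{"api": "send_rows", "payload": {"targets": [0, 0, 0.1, 0, 0.2, 0, 0, 0, 0.2, 0, 0, 0, 0.2, 0, 0, 0, 0.2, 0, 0, 0, 0.2, 0, 0, 0, 0.15, 0, 0, 0, 0.15, 0, 0, 0]}}

```text
clock: 9.07
position: [0.5312, -0.1601, 0.0092]
orientation: [0.0, 0.802, 0.597, 0.0]
force: [-0.6, -0.1, 1.2]
finger_gap: 0.0498
```

Request:
{"api": "send_rows", "payload": {"targets": [0.1, 0, 0, 0, 0.1, 0, 0, 0, 0.1, 0, 0, 0, 0.08, 0, 0, 0, 0.08, 0, 0, 0, 0, 0, 0, 0]}}

```text
clock: 9.57
position: [0.535, -0.1468, 0.009]
orientation: [-0.0, 0.802, 0.597, 0.0]
force: [1.1, -0.3, -0.5]
finger_gap: 0.0501
```

Run:
```python
from h import *; from cell import env
rel(env,[*W(16,-22),.008],0)
```

```text
t 9.57 tray mm [ 17.7 -31.8] z 9.0 yaw of tool y in tray deg -0.0 F tray [ 1.1 -0.  -0.5] gap 50.1
tool units [ 0.33 -0.06  0.03] turn units -0.0
```

Request:
{"api": "send_rows", "payload": {"targets": [0.08, 0, 0, 0, 0.06, 0, 0, 0, 0.05, 0, 0, 0, 0.04, 0, 0, 0, 0, 0, 0, 0]}}

```text
clock: 9.98
position: [0.537, -0.1403, 0.0091]
orientation: [-0.0, 0.802, 0.597, 0.0]
force: [-0.7, 0.6, -0.4]
finger_gap: 0.0501
```

Request:
{"api": "send_rows", "payload": {"targets": [0.04, 0, 0, 0, 0.04, 0, 0, 0, 0, 0, 0, 0]}}

```text
clock: 10.23
position: [0.5376, -0.1381, 0.009]
orientation: [-0.0, 0.802, 0.597, 0.0]
force: [0.2, 0.2, 0.4]
finger_gap: 0.0506
```

Run:
```python
from h import *; from cell import env
rel(env,[*W(16,-22),.008],0)
```

```text
t 10.23 tray mm [ 17.7 -22.7] z 9.0 yaw of tool y in tray deg -0.0 F tray [0.1 0.2 0.4] gap 50.6
tool units [ 0.02 -0.06  0.03] turn units -0.0
```

Request:
{"api": "send_rows", "payload": {"targets": [0.05, 0, 0, 0, 0.04, 0, 0, 0, 0, 0, 0, 0]}}

```text
clock: 10.48
position: [0.5387, -0.136, 0.0092]
orientation: [0.0, 0.802, 0.597, 0.0]
force: [0.6, -0.9, -1.1]
finger_gap: 0.0499
```

Run:
```python
from h import *; from cell import env,vision
import cv2
rel(env,[*W(16,-22),.008],0)
a=vision.grab_frame('top')['image'][135:255,275:400,::-1]
b=vision.grab_frame('scene')['image'][170:275,250:385,::-1]
g=lambda i:cv2.resize((255*(i/255.)**.6).astype(np.uint8),(500,400))
cv2.imwrite('pics/m4.png',cv2.resize(np.hstack([g(a),g(b)]),(800,400)))
```

```text
t 10.48 tray mm [ 18.1 -20.3] z 9.2 yaw of tool y in tray deg -0.0 F tray [ 0.8 -0.7 -1.1] gap 49.9
tool units [-0.06 -0.07  0.04] turn units -0.01
```

View pics/m4.png

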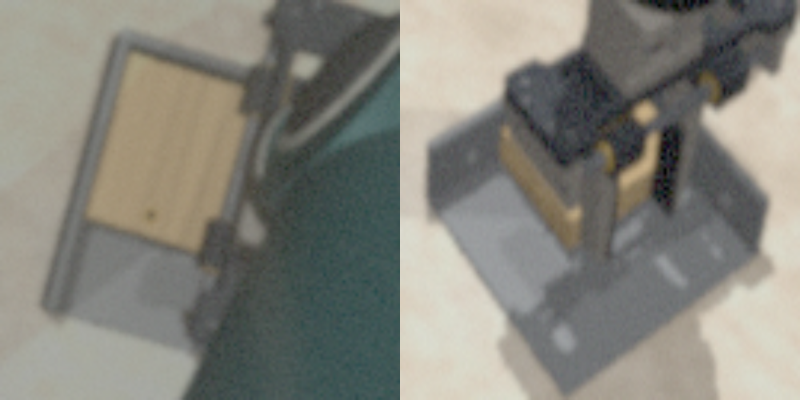

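Now the stack is almost at both walls, with the left edge at (90-130, 50-220). The force hasn't risen yet, so I'll keep pressing in small steps.

Request:
{"api": "send_rows", "payload": {"targets": [0.04, 0, 0, 0, 0.04, 0, 0, 0, 0, 0, 0, 0]}}

```text
clock: 10.83
position: [0.5392, -0.1351, 0.0093]
orientation: [0.001, 0.803, 0.596, -0.0]
force: [-0.2, -5.2, 0.2]
finger_gap: 0.05
```

Request:
{"api": "send_rows", "payload": {"targets": [0.04, 0, 0, 0, 0.03, 0, 0, 0, 0, 0, 0, 0]}}

```text
clock: 11.08
position: [0.5392, -0.135, 0.0094]
orientation: [0.002, 0.803, 0.596, -0.001]
force: [-1.2, -9.0, -0.0]
finger_gap: 0.0503
```

Request:
{"api": "send_rows", "payload": {"targets": [0.05, 0, 0, 0, 0, 0, 0, 0]}}

```text
clock: 11.25
position: [0.5392, -0.135, 0.0094]
orientation: [0.003, 0.803, 0.596, -0.002]
force: [-1.3, -10.8, -0.3]
finger_gap: 0.0502
```

Request:
{"api": "send_rows", "payload": {"targets": [-0.15, 0, 0, 0, -0.3, 0, 0, 0, -0.4, 0, 0, 0, -0.3, 0, -0.5, 0, 0, -0.5, -0.8, -1, 0, -0.8, -0.6, -1, 0, -0.8, 0, -1, 0, -0.8, 0, -1]}}

```text
clock: 11.92
position: [0.4443, -0.1496, 0.0679]
orientation: [0.001, 0.696, 0.718, 0.001]
force: [-1.3, 0.5, -0.8]
finger_gap: 0.0502
```

Request:
{"api": "send_rows", "payload": {"targets": [0, 0, 0, -1, 0, 0, 0, -1, 0, 0, 0, -1, 0, 0, 0, -1, 0, 0, 0, -1, 0, 0, 0, -1, 0, 0, 0, -1, 0, 0, 0, -1], "fingers": -0.13}}

```text
clock: 12.58
position: [0.4445, -0.1501, 0.0672]
orientation: [0.0, 0.435, 0.901, 0.0]
force: [-0.1, 0.1, -0.5]
finger_gap: 0.04
```

Request:
{"api": "send_rows", "payload": {"targets": [0, 0, 0, -1, 0, 0, 0, -1, 0, 0, 0, -1, 0, 0, 0, -1, 0, 0, 0, -1, 0, 0, 0, -1, 0, 0, 0, -1, 0, 0, 0, -0.6]}}

```text
clock: 13.25
position: [0.4444, -0.1502, 0.0672]
orientation: [0.0, 0.145, 0.989, -0.0]
force: [0.2, -0.3, -0.3]
finger_gap: 0.0401
```

Run:
```python
from h import *; from cell import env,vision
import cv2
rel(env,[*W(-65,25),.05],np.pi/2)
a=vision.grab_frame('top')['image'][135:255,275:400,::-1]
b=vision.grab_frame('scene')['image'][170:275,250:385,::-1]
g=lambda i:cv2.resize((255*(i/255.)**.6).astype(np.uint8),(500,480),interpolation=cv2.INTER_CUBIC)
cv2.imwrite('pics/m5.png',cv2.resize(np.hstack([g(a),g(b)]),(800,400)))
```

```text
t 13.25 tray mm [-68.1 -61.1] z 67.2 yaw of tool y in tray deg 90.0 F tray [ 0.2 -0.3 -0.3] gap 40.1
tool units [-0.1   2.87  0.57] turn units -0.01
```

View pics/m5.png

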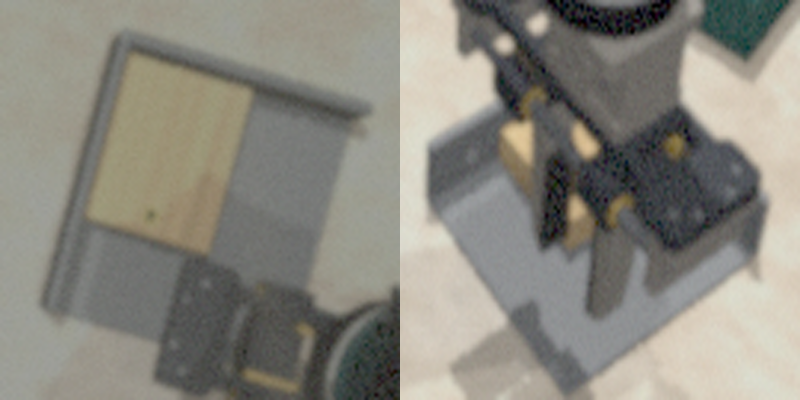

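Top view: the stack sits flush in the corner between (127,52) and (210,255). I'll tap once more toward the far wall, in case the sideways slide dragged any plate back.

Request:
{"api": "send_rows", "payload": {"targets": [0, 0.9, 0, 0, 0.05, 0.9, 0, 0, 0, 0.9, 0.4, 0, 0, 0.05, 0.6, 0, 0, 0, 0.6, 0, 0, 0, 0.35, 0, 0, 0, 0, 0, 0, 0, 0, 0]}}

```text
clock: 14.02
position: [0.4668, -0.0707, 0.0077]
orientation: [-0.0, 0.148, 0.989, -0.0]
force: [-0.4, 0.5, 0.1]
finger_gap: 0.04
```

Run:
```python
from h import *; from cell import env
rel(env,[*W(-40,24),.008],np.pi/2)
```

```text
t 14.02 tray mm [-69.5  21.5] z 7.7 yaw of tool y in tray deg 89.7 F tray [-0.5  0.3  0.1] gap 40.0
tool units [-0.98  0.09 -0.01] turn units -0.06
```

Request:
{"api": "send_rows", "payload": {"targets": [-0.2, 0.08, 0, -0.05, -0.25, 0, 0, 0, -0.25, 0, 0, 0, -0.15, 0, 0, 0, -0.08, 0, 0, 0, -0.06, 0, 0, 0, -0.04, 0, 0, 0, 0, 0, 0, 0]}}

```text
clock: 14.68
position: [0.4974, -0.0767, 0.0076]
orientation: [-0.0, 0.145, 0.989, -0.0]
force: [0.6, -0.7, -0.8]
finger_gap: 0.0396
```

Request:
{"api": "send_rows", "payload": {"targets": [-0.05, 0, 0, 0, -0.05, 0, 0, 0, 0, 0, 0, 0]}}

```text
clock: 14.93
position: [0.5003, -0.0775, 0.0076]
orientation: [-0.0, 0.145, 0.989, 0.0]
force: [0.1, 0.5, 0.1]
finger_gap: 0.0398
```

Run:
```python
from h import *; from cell import env
status(env)
```

```text
t 14.93 tray mm [-35.5  24.7] z 7.6 yaw of tool y in tray deg 90.0 F tray [-0.   0.5  0.1] gap 39.8
```

Request:
{"api": "send_rows", "payload": {"targets": [-0.04, 0, 0, 0, -0.03, 0, 0, 0, 0, 0, 0, 0]}}

```text
clock: 15.18
position: [0.5017, -0.0779, 0.0075]
orientation: [-0.001, 0.145, 0.989, 0.0]
force: [-1.4, 0.2, 1.4]
finger_gap: 0.04
```

Request:
{"api": "send_rows", "payload": {"targets": [-0.04, 0, 0, 0, -0.04, 0, 0, 0, 0, 0, 0, 0]}}

```text
clock: 15.43
position: [0.5017, -0.0779, 0.0072]
orientation: [-0.003, 0.145, 0.989, 0.001]
force: [-8.3, 2.5, 5.9]
finger_gap: 0.0402
```

Run:
```python
from h import *; from cell import env
status(env)
```

```text
t 15.43 tray mm [-34.   24.7] z 7.2 yaw of tool y in tray deg 90.0 F tray [-8.7  0.   5.9] gap 40.2
```

Request:
{"api": "send_rows", "payload": {"targets": [-0.05, 0, 0, 0, 0, 0, 0, 0]}}

```text
clock: 15.6
position: [0.5017, -0.0779, 0.007]
orientation: [-0.004, 0.145, 0.989, 0.001]
force: [-10.7, 3.1, 9.9]
finger_gap: 0.0401
```

Request:
{"api": "send_rows", "payload": {"targets": [0.15, 0, 0, 0, 0.3, 0, 0, 0, 0.5, 0, 0, 0, 0.5, 0, -0.5, 0, 0.4, -0.4, -0.8, 0, 0, -0.9, -0.7, 0, 0, -0.9, 0, 0, 0, -0.8, 0, 0]}}

```text
clock: 16.27
position: [0.428, -0.1507, 0.0692]
orientation: [0.003, 0.144, 0.99, -0.0]
force: [0.9, -0.2, -0.6]
finger_gap: 0.0402
```

Request:
{"api": "send_rows", "payload": {"targets": [0, -1, 0, 1, 0, -1, 0, 1, 0, -0.5, 0, 1, 0, 0, 0, 1, 0, 0, 0, 1, 0, 0, 0, 1, 0, 0, 0, 1, 0, 0, 0, 1]}}

```text
clock: 16.93
position: [0.4013, -0.22, 0.0678]
orientation: [0.001, 0.451, 0.893, -0.0]
force: [0.5, 0.6, -0.6]
finger_gap: 0.0399
```

Run:
```python
from h import *; from cell import env,vision
import cv2
status(env)
g=lambda i:(255*(i/255.)**.6).astype(np.uint8)
for n,(x0,y0,x1,y1) in {"top":(275,135,400,255),"scene":(250,170,385,275)}.items():
    im=np.mean([vision.grab_frame(n)['image'] for _ in range(4)],0)[y0:y1,x0:x1,::-1]
    k=5 if n=="top" else 5.5
    cv2.imwrite(f'pics/{n}6.png',cv2.resize(g(im),None,fx=k,fy=k,interpolation=cv2.INTER_CUBIC))
```

```text
t 16.93 tray mm [ -89.4 -140.3] z 67.8 yaw of tool y in tray deg 53.1 F tray [ 0.3  0.7 -0.6] gap 39.9
```

View pics/top6.png

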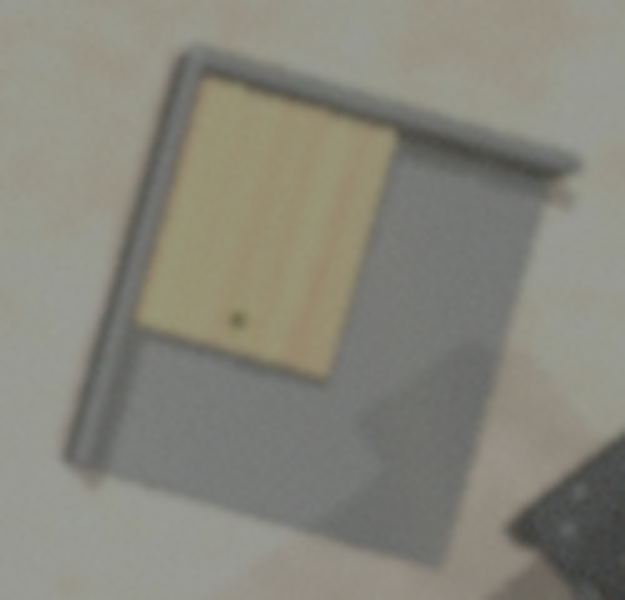

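View pics/scene6.png

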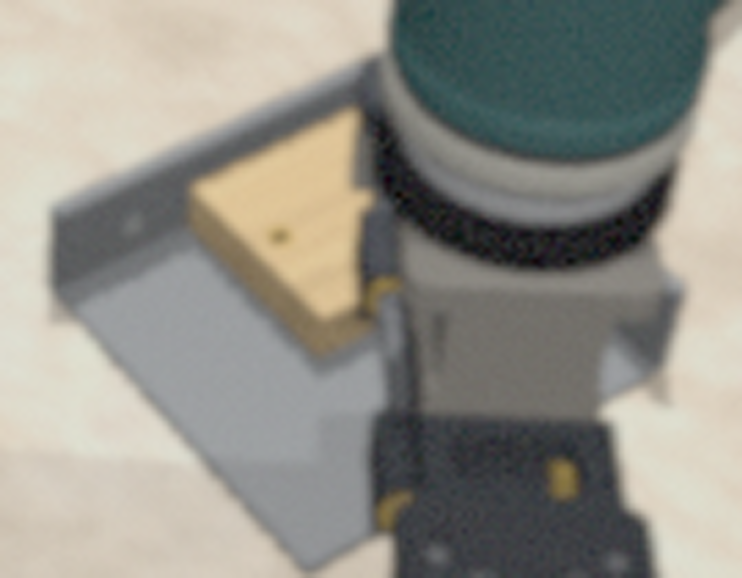

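The stack looks flush at both walls and square: near edge (138,325)-(328,380), right edge (397,130)-(328,380). The second x tap went 3 mm deeper than the first, so I'll confirm with one more y tap and one more x tap.

Request:
{"api": "send_rows", "payload": {"targets": [0, 0, 0, 1, 0, 0, 0, 1, 0, 0, 0, 1, 0, 0, 0, 1, 0, 0, 0, 1, 0, 0, 0, 1, 0, 0, 0, 1, 0, 0, 0, 1], "fingers": 0.09}}

```text
clock: 18.0
position: [0.401, -0.2197, 0.0676]
orientation: [0.0, 0.708, 0.706, 0.0]
force: [0.0, 0.2, -0.5]
finger_gap: 0.0505
```

Request:
{"api": "send_rows", "payload": {"targets": [0, 0, 0, 1, 0, 0, 0, 1, 0, 0, 0, 1, 0, 0, 0, 0.6, 0.5, 0.8, 0, 0, 0.5, 0.9, 0, 0, 0.4, 0.9, 0, 0, 0, 0.8, 0, 0]}}

```text
clock: 18.67
position: [0.5133, -0.2055, 0.0673]
orientation: [-0.001, 0.8, 0.6, 0.001]
force: [0.6, -0.5, 0.8]
finger_gap: 0.0505
```

Run:
```python
from h import *; from cell import env
rel(env,[*W(20,-60),.009],0)
```

```text
t 18.67 tray mm [ 13.8 -94.3] z 67.3 yaw of tool y in tray deg 0.5 F tray [ 0.7 -0.3  0.8] gap 50.5
tool units [1.14 0.22 1.94] turn units 0.1
```

Request:
{"api": "send_rows", "payload": {"targets": [0.4, 0, 0.4, 0.1, 0.4, 0, 0.5, 0, 0.3, 0, 0.5, 0, 0, 0, 0.5, 0, 0, 0, 0, 0, 0, 0, 0, 0]}}

```text
clock: 19.17
position: [0.5191, -0.1774, 0.0099]
orientation: [-0.0, 0.804, 0.595, -0.001]
force: [-0.3, 0.2, 0.4]
finger_gap: 0.0498
```

Run:
```python
from h import *; from cell import env
rel(env,[*W(20,-23),.009],0)
```

```text
t 19.17 tray mm [ 11.2 -65.7] z 9.9 yaw of tool y in tray deg -0.3 F tray [-0.3  0.1  0.4] gap 49.8
tool units [1.42 0.28 0.03] turn units -0.07
```

Request:
{"api": "send_rows", "payload": {"targets": [0.2, 0.28, 0.03, -0.07, 0.25, 0, 0, 0, 0.25, 0, 0, 0, 0.25, 0, 0, 0, 0.2, 0, 0, 0, 0.15, 0, 0, 0, 0.08, 0, 0, 0, 0.06, 0, 0, 0]}}

```text
clock: 19.83
position: [0.5408, -0.1373, 0.0098]
orientation: [0.0, 0.802, 0.598, 0.0]
force: [0.2, 0.1, 0.0]
finger_gap: 0.0499
```

Request:
{"api": "send_rows", "payload": {"targets": [0.05, 0, 0, 0, 0.05, 0, 0, 0, 0, 0, 0, 0]}}

```text
clock: 20.08
position: [0.5413, -0.1357, 0.0097]
orientation: [0.0, 0.802, 0.597, -0.0]
force: [-0.4, -1.4, 0.2]
finger_gap: 0.0496
```

Run:
```python
from h import *; from cell import env
rel(env,[*W(20,-19.4),.009],0)
```

```text
t 20.08 tray mm [ 20.5 -19.4] z 9.7 yaw of tool y in tray deg 0.0 F tray [ 0.1 -1.4  0.2] gap 49.6
tool units [-0.   -0.02  0.02] turn units 0.0
```

Request:
{"api": "send_rows", "payload": {"targets": [0.05, 0, 0, 0, 0.05, 0, 0, 0, 0.03, 0, 0, 0, 0, 0, 0, 0]}}

```text
clock: 20.42
position: [0.5413, -0.1356, 0.0098]
orientation: [0.002, 0.803, 0.596, -0.002]
force: [-3.3, -9.2, -0.6]
finger_gap: 0.0502
```

Request:
{"api": "send_rows", "payload": {"targets": [-0.15, 0, 0, 0, -0.3, 0, 0, 0, -0.4, 0, 0, 0, -0.3, 0, -0.5, 0, 0, -0.5, -0.8, -1, 0, -0.8, -0.6, -1, 0, -0.8, 0, -1, 0, -0.9, 0, -1]}}

```text
clock: 21.08
position: [0.4446, -0.151, 0.0686]
orientation: [0.001, 0.695, 0.719, 0.001]
force: [-1.0, -0.0, -0.1]
finger_gap: 0.05
```

Request:
{"api": "send_rows", "payload": {"targets": [0, 0, 0, -1, 0, 0, 0, -1, 0, 0, 0, -1, 0, 0, 0, -1, 0, 0, 0, -1, 0, 0, 0, -1, 0, 0, 0, -1, 0, 0, 0, -1], "fingers": -0.13}}

```text
clock: 21.75
position: [0.4443, -0.1515, 0.0678]
orientation: [0.001, 0.434, 0.901, 0.0]
force: [0.3, -0.2, -0.1]
finger_gap: 0.0402
```

Request:
{"api": "send_rows", "payload": {"targets": [0, 0, 0, -1, 0, 0, 0, -1, 0, 0, 0, -1, 0, 0, 0, -1, 0, 0, 0, -1, 0, 0, 0, -1, 0, 0, 0, -1, 0, 0, 0, -0.6]}}

```text
clock: 22.42
position: [0.4442, -0.1516, 0.0678]
orientation: [0.001, 0.145, 0.989, -0.0]
force: [0.7, 0.2, 0.1]
finger_gap: 0.0397
```

Run:
```python
from h import *; from cell import env
rel(env,[*W(-70,25),.009],np.pi/2)
```

```text
t 22.42 tray mm [-67.9 -62.5] z 67.8 yaw of tool y in tray deg 90.0 F tray [0.6 0.4 0.1] gap 39.7
tool units [0.07 2.92 1.96] turn units 0.01
```

Request:
{"api": "send_rows", "payload": {"targets": [0.07, 0.9, 0, 0, 0, 0.95, 0, 0, 0, 0.95, 0.4, 0, 0, 0.1, 0.6, 0, 0, 0, 0.6, 0, 0, 0, 0.35, 0, 0, 0, 0, 0, 0, 0, 0, 0]}}

```text
clock: 23.08
position: [0.4671, -0.0677, 0.0085]
orientation: [-0.0, 0.147, 0.989, -0.0]
force: [0.4, -0.2, 0.5]
finger_gap: 0.0402
```

Run:
```python
from h import *; from cell import env
rel(env,[*W(-37,25),.008],np.pi/2)
```

```text
t 23.08 tray mm [-70.1  24.5] z 8.5 yaw of tool y in tray deg 89.8 F tray [ 0.4 -0.1  0.5] gap 40.2
tool units [-1.1   0.02  0.02] turn units -0.04
```

Request:
{"api": "send_rows", "payload": {"targets": [-0.2, 0, 0, -0.04, -0.25, 0, 0, 0, -0.25, 0, 0, 0, -0.2, 0, 0, 0, -0.1, 0, 0, 0, -0.08, 0, 0, 0, -0.05, 0, 0, 0, 0, 0, 0, 0]}}

```text
clock: 23.75
position: [0.4999, -0.0764, 0.0081]
orientation: [-0.0, 0.144, 0.99, -0.0]
force: [0.5, 0.3, 0.5]
finger_gap: 0.0398
```

Request:
{"api": "send_rows", "payload": {"targets": [-0.05, 0, 0, 0, -0.04, 0, 0, 0, 0, 0, 0, 0]}}

```text
clock: 24.0
position: [0.5019, -0.0769, 0.008]
orientation: [-0.001, 0.144, 0.99, 0.0]
force: [-1.1, 0.3, 0.9]
finger_gap: 0.0398
```

Run:
```python
from h import *; from cell import env
rel(env,[*W(-34,25),.008],np.pi/2)
```

```text
t 24.0 tray mm [-34.1  25.7] z 8.0 yaw of tool y in tray deg 90.1 F tray [-1.1  0.   0.9] gap 39.8
tool units [-0.   -0.02  0.  ] turn units 0.02
```

Request:
{"api": "send_rows", "payload": {"targets": [-0.05, 0, 0, 0, -0.05, 0, 0, 0, -0.03, 0, 0, 0, 0, 0, 0, 0]}}

```text
clock: 24.33
position: [0.502, -0.077, 0.0076]
orientation: [-0.004, 0.144, 0.99, 0.001]
force: [-9.2, 1.7, 8.3]
finger_gap: 0.0394
```

Request:
{"api": "send_rows", "payload": {"targets": [0.15, 0, 0, 0, 0.3, 0, 0, 0, 0.5, 0, 0, 0, 0.5, 0, -0.5, 0, 0.2, 0.4, -0.8, 0, 0, 0.9, -0.8, 0, 0, 1, -0.8, 0, 0, 1, -0.8, 0]}}

```text
clock: 25.0
position: [0.487, 0.0315, 0.1205]
orientation: [0.001, 0.145, 0.989, 0.0]
force: [1.6, 0.0, -0.8]
finger_gap: 0.0401
```

Request:
{"api": "send_rows", "payload": {"targets": [0, 1, -0.3, 0, 0, 1, -0.3, 0, 0, 1, 0, 0, 0, 1, 0, 0, 0, 1, 0, 0, 0, 1, 0, 0, 0, 0, 0, 0, 0, 0, 0, 0]}}

```text
clock: 25.67
position: [0.5382, 0.2051, 0.1369]
orientation: [0.0, 0.143, 0.99, 0.0]
force: [0.3, -0.4, 0.5]
finger_gap: 0.0398
```

Run:
```python
from h import *; from cell import env,vision
import cv2
status(env)
g=lambda i:(255*(i/255.)**.6).astype(np.uint8)
for n,(x0,y0,x1,y1) in {"top":(275,135,400,255),"scene":(250,170,385,275)}.items():
    im=np.mean([vision.grab_frame(n)['image'] for _ in range(4)],0)[y0:y1,x0:x1,::-1]
    k=5 if n=="top" else 5.5
    cv2.imwrite(f'pics/{n}7.png',cv2.resize(g(im),None,fx=k,fy=k,interpolation=cv2.INTER_CUBIC))
```

```text
t 25.67 tray mm [-80.3 306.3] z 136.9 yaw of tool y in tray deg 90.3 F tray [ 0.4 -0.3  0.5] gap 39.8
```

View pics/top7.png

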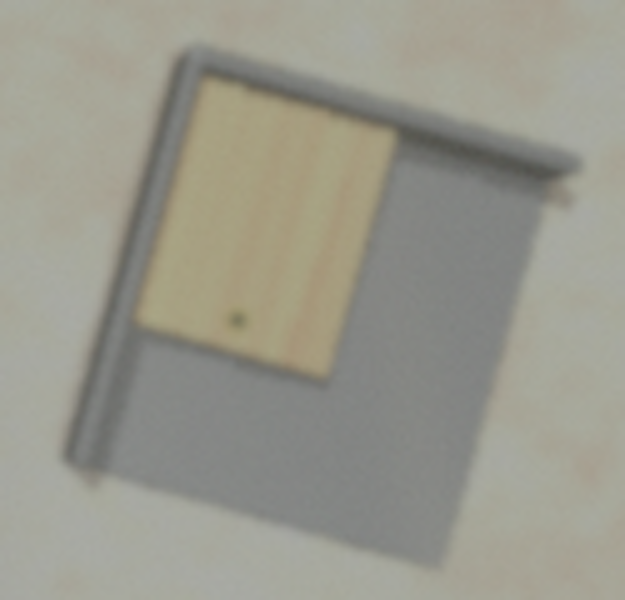

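View pics/scene7.png

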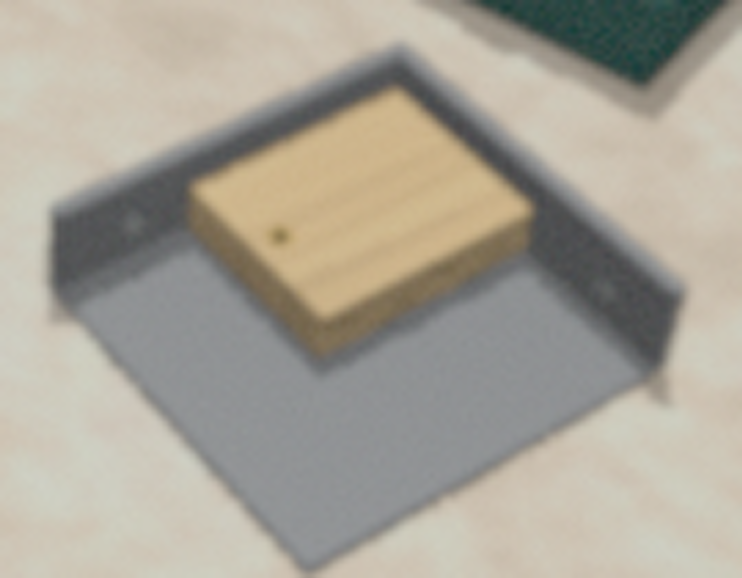

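Both views show one clean block with its edges in line, seated in the corner. One quick numeric check before I hand in.

Run:
```python
from h import *
H=np.array([[75,70],[75,-10],[-25,-10],[-25,70]])
t=[(207,80),(397,130),(328,381),(137,326)]; s=[(398,86),(533,208),(322,318),(190,187)]
for c,k,q in(('t',ct,t),('s',cs,s)):
    print(c,[(1000*loc(TR,ray(c,k(a),.029))-h).round(1).tolist() for a,h in zip(q,H)])
from cell import job
job.hand_in()
```

```text
t [[-2.1, -3.0], [-0.0, 0.8], [-1.0, -0.1], [-1.2, -3.2]]
s [[1.9, -1.1], [0.7, -0.2], [0.8, -0.1], [0.5, -1.7]]
the job is handed in; nothing more can be done
```

The three cedar plates are now squared up in the far-left corner of their tray, still flat and in the same order. I handed the job in at about 26 s, with the arm clear of the tray; it reported no verdict.

**What I did:** I used the partly opened fingers as a flat pusher about 3 mm above the tray floor, so they met all three plate edges at once. I tapped the stack to the far wall, then the left wall, then far, left and far again. Peak force while pushing was about 12 N along the push, and about 16 N in total.

**Last checks:**
- **Repeatability:** The second and third far-wall taps stopped at the same place (x = -34 mm in the tray), and both left-wall taps did too (y = -19.4 mm). The first far-wall tap had stopped 3 mm short, so I repeated it.
- **Pictures:** The top and scene views both show one clean block against both walls, with no plate edge sticking out.
- **Corner positions:** The top plate's measured corners came within about 2 mm of home in the scene view. In the top view they were within about 1 to 3 mm. The largest difference there was about 3 mm along the left edge, where the side wall partly blurs the edge. I put that down to reading and calibration error, because the taps and the scene view both indicate contact with that wall.

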